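# Seal the praline keeper: lid, clips, vent

### The job

Seal the steel praline keeper with light presses of the fingertips, without lifting it or shoving it about: press the ribbed pad at the front of the lid until the lid is fully down on its gasket, then fold down both clips on the front edge and push them flat against the box (either clip first), and only then push in the round rubber vent plug in the lid, which had to stay up so that the trapped air could escape. Leave everything else on the counter where it stands.

Things in the scene. Friction and masses are not known exactly. Their poses are not given: they have to be found in the camera images.
- keeper: Steel box standing loose, about 2 kg, 130 (x) x 190 (y) mm; 142 x 202 mm over its rim collar and white lid; two grey clips in front, black vent plug on top; lid top 79 mm high when down. Origin: centre of the underside; z up; -x is its front (clip side, roughly towards the robot), +y its left as the robot sees it. Lid hinge at the back: x = +71, z = 71 mm.
- lid (a joint): Opening angle of the lid, rad: 0 fully down on the gasket, larger with the front edge standing up (it starts at 0.06 to 0.10, front edge about 8 to 14 mm proud). The gasket fit holds it where it is left; pressing the pad takes about 10 N, and it meets a firm stop at 0.
- lid_pad (a point): Centre of the top of the ribbed press pad, 26 (along x) x 44 mm, on the lid midway between the clips, at keeper x = -51, y = 0, z = 83 mm once the lid is down.
- clip_left (a joint): Angle of the clip at the keeper's +y side, rad: 0 hanging straight down, flat before the front face (closed), about 1.57 sticking straight out to the front (open; starts at 1.2 to 1.6). Stiff hinge, stays where it is left, moves at about 1 N on its free edge.
- clip_right (a joint): The same for the clip at the keeper's -y side. While the lid is more than about 2 mm up in front, the hook on either clip's inside butts against the collar and that clip stops at 0.1 to 0.15.
- clip_left_hinge (a point): Middle of the left clip's hinge line, which runs along keeper y; at keeper x = -77.5, y = +55, z = 75 mm with the lid down. The clip is a plate 36 mm wide and 4 mm thick that reaches 35 mm from this line.
- clip_left_tip (a point): Middle of the left clip's free edge, 35 mm from the hinge line.
- clip_right_hinge (a point): The same for the right clip, y = -55 mm.
- clip_right_tip (a point): Middle of the right clip's free edge.
- vent (a joint): How far the vent plug is pushed in, m: 0 to 0.0008 at the start (up), 0.005 fully in, firm stop. Needs about 2.5 N and stays where it is left.
- vent_top (a point): Centre of the top of the vent plug, 27 mm across, on the lid at keeper x = +12, y = 0; z = 87 mm when up and 82 mm when in, lid down.
- praline_1: chocolate praline, 25 x 25 x 16 mm, beside the keeper. Origin: centre of its underside. A bystander: leave it alone.
- praline_2: a second such praline. Origin: centre of its underside. A bystander: leave it alone.
- spice_jar: spice jar with a dark cap, 41 mm across, 105 mm tall, beside the keeper. Origin: centre of its underside. A bystander: leave it alone.
- nib_bowl: small steel bowl of cocoa nibs, 76 mm across, 35 mm tall. Origin: centre of its underside. A bystander: leave it alone.
- nozzle: steel piping nozzle standing on its wide end, 19 mm across, 33 mm tall, at the keeper's right side. Origin: centre of its underside. A bystander: leave it alone.
- mug: green mug, 77 mm across, 101 mm tall. Origin: centre of its underside. A bystander: leave it alone.
- tape: roll of masking tape lying flat, 97 mm across, 25 mm high. Origin: centre of its underside. A bystander: leave it alone.

How it is judged:
On the way, in this order (a step that is already met when the one before it is completed fails the run):
1. the lid is pressed fully down while both clips still stand open and the vent is up (value of joint lid below 0.014 rad and value of joint each of clip_left, clip_right above 0.4 rad and value of joint vent below 0.0025 m), for 0.2 s.
2. one clip is closed, the lid down and the vent still up (value of joint lid below 0.014 rad and value of joint any of clip_left, clip_right below 0.06 rad and value of joint vent below 0.0025 m), for 0.2 s.
3. both clips are closed, the lid down and the vent still up (value of joint lid below 0.014 rad and value of joint each of clip_left, clip_right below 0.06 rad and value of joint vent below 0.0025 m), for 0.2 s.
4. the vent plug is pushed in, lid and clips still closed (value of joint lid below 0.014 rad and value of joint each of clip_left, clip_right below 0.06 rad and value of joint vent above 0.0038 m), for 0.2 s.
At the end, for the whole second after the job is handed in: Lid down (within 0.014 rad, 2 mm at the front), both clips within 0.06 rad of flat, vent pushed in at least 3.8 of its 5 mm, keeper upright, at rest and within 40 mm of where it stood (all of step 4 and distance of keeper from where it was at the start of the episode below 0.04 m and angle between keeper's own z axis and vertical below 0.05 rad and linear speed of keeper below 0.02 m/s); the robot touches nothing.
It fails at once if the vent was pushed in while a clip was still open (value of joint vent above 0.0038 m and value of joint any of clip_left, clip_right above 0.25 rad).
It fails at once if the keeper was lifted, tipped or shoved more than 40 mm (height (world z) of keeper above 0.012 m or angle between keeper's own z axis and vertical above 0.12 rad or distance of keeper from where it was at the start of the episode above 0.04 m).
It fails at once if the lid was lifted open (value of joint lid above 0.2 rad).
It fails at once if the keeper was pressed with more than 45 N (contact force between the fingers and keeper above 45 N).
It fails at once if a bystander was moved more than 20 mm (distance of any of praline_1, praline_2, spice_jar, nib_bowl, nozzle, mug, tape from where it was at the start of the episode above 0.02 m).
It also fails if it takes over 53 s, if anything falls off the work surface, if the arm or the gripper's body presses on something with over 40 N, if the wrist force passes 120 N, or if a joint passes its speed limit or range.

### The arm

A 6-joint arm with a two-finger parallel gripper is mounted at the origin on the work surface; the furniture and walls round the work are solid. World frame = base frame: x ahead of the robot, y to its left, z up, the work surface at z = 0. Lengths are in m, angles in rad, forces in N, time in s.
With the tool pointing down it reaches from about 0.15 to 0.775 m from the base axis. Payload 6.1 kg.
Tool frame: the origin (TCP) lies on the mounting face of the last link; the fingertips stand 173 mm ahead of it and the grasp point (between the pads) lies 155 mm ahead of it; z points along the fingers, y is the line along which they close (so a half turn about z gives the same grasp; the last joint's range is limited). The gripper opens to 85 mm and grips with 20 to 120 N. Pads are 22 mm wide; open, the fingers measure 114 mm over their backs; the gripper's body (76 mm by 85 mm) begins 54 mm behind the grasp point. The pads swing forward as they close: fully open they stand 13 mm farther back than shut.
Start: joints at [1.111, 0.126, -0.04, 1.405, 0, 1.571], TCP at [0.233, 0.47, 0.405] pointing down, gripper open.
Joint ranges: [-2.72, 2.72], [-0.95, 1.95], [-1.27, 1.35], [-1.78, 2.02], [-1.46, 1.47], [-3.14, 3.14]. Speed limits (rad/s): [2.39, 2.39, 3.01, 3.14, 3.14, 3.14].

### API

Orientations are given as a unit quaternion [w, x, y, z].
In Python, from cell import env, cams, finish_job gives the robot as it stands.
- The arm moves only by the tool servo_tool, never from a script. Its argument "commands" is a list of rows, each a list of 6 numbers: the shift along the world's x, y, z in units of 50 mm (1.0 is 50 mm), then the turn, a rotation vector about the world's x, y, z in rad. A call has 1 to 10 rows; each row shifts and turns the commanded pose from where the row before left it; what a row does not reach is not made up. A row lasts 1/8 s, in which the tool goes at most 62.5 mm and 10.7 degrees, less where a joint would pass 70% of its speed; a pose out of reach is approached as far as the arm can. A call is refused whole if a number of a shift passes 1 or a number of a turn 0.188, either way. A call with a gripper value outside its range is refused whole. "hand" is the finger opening in mm, from 0 to 85.4, set as the call begins (left out, the last holds). The fingers move at their own pace and stop on an object; the grip force is fixed at half the most. Time passes only in rows, so rows that do not move let the fingers close. It gives the time, the measured TCP pose, the force, the opening and the grip force at its end, in the units of the state.
- env.observe(): the state, without advancing time (a new reading comes with each control period).
- cams.get_image(name): name is "scene" or "top"; returns a dict with "pixels" (480x640x3 uint8, blue, green, red), "mtx" (3x3 intrinsics, pixels), "R" (3x3) and "t" (3): a world point X has camera coordinates R X + t. Camera axes: x right, y down, z forward; pixel columns grow to the right and rows downward; lengths in m; the calibration is good to about 2 mm. A picture is of the moment at which its call begins. There is no depth.
- finish_job(): hands the job in; it is judged then, once.
The state is a dict: "time_s": time; "q": joint angles; "qvel": joint speeds; "joint_efforts": joint torques, N m; "tool_pos": TCP position; "tool_rot": TCP orientation; "contact_force": force on the tool from outside, world axes, zero at the start; "ft_torque": the same for the moment, N m; "opening": finger opening in m; "grasp_force": force on a finger pad.
Only numpy, scipy, OpenCV 4.12 (cv2) and the standard library are available. Lean on these libraries where they do the work, as an engineer would, in place of code of your own. Each camera call takes 0.05 s, during which the arm holds its last target. There are 200 camera calls.

## Working session

There is one attempt and no reset: what is moved stays moved. The work goes in short steps, Python scripts to look and compute and a tool call to move; the robot and the scene stay as the last step left them, time stands still between calls to the robot, and variables do not carry over. Pictures are saved under pics/ and viewed, at most 10 in all, crops included, and the job is handed in when it is done.

Besides the shell and the picture viewer there is one more tool, called after "Emit:" in YAML: its name, and indented under it one key for each argument. servo_tool: Moves the arm, as the interface text tells. Its arguments: {"type":"object","properties":{"commands":{"type":"array","items":{"type":"array","items":{"type":"number"}}},"hand":{"type":"number"}},"required":["commands"]}

```bash
mkdir -p pics; python3 - <<'E'
from cell import env,cams
import cv2
for n in("scene","top"):
    d=cams.get_image(n); cv2.imwrite(f"pics/{n}0.png",d["pixels"]); print(n,d["mtx"].round(1).tolist(),d["R"].round(4).tolist(),d["t"].round(4).tolist())
s=env.observe(); print(s["time_s"],s["tool_pos"],s["tool_rot"],s["contact_force"],s["opening"])
E
```

```text
scene [[592.3, 0.0, 330.0], [0.0, 592.3, 234.8], [0.0, 0.0, 1.0]] [[0.5617, -0.8272, 0.0157], [-0.602, -0.4218, -0.678], [0.5674, 0.3714, -0.7349]] [-0.0653, 0.4117, 0.6812]
top [[498.7, 0.0, 325.8], [0.0, 498.7, 235.1], [0.0, 0.0, 1.0]] [[0.0925, -0.9957, -0.0029], [-0.9742, -0.0899, -0.2072], [0.206, 0.022, -0.9783]] [0.212, 0.5086, 0.9721]
0.1 [0.2329048  0.47038195 0.40401483] [-1.70168751e-04  2.27864312e-01  9.73692647e-01 -6.75105104e-04] [-0.34392028 -0.00210576  0.0843436 ] 0.08503621509092252
```

View pics/scene0.png

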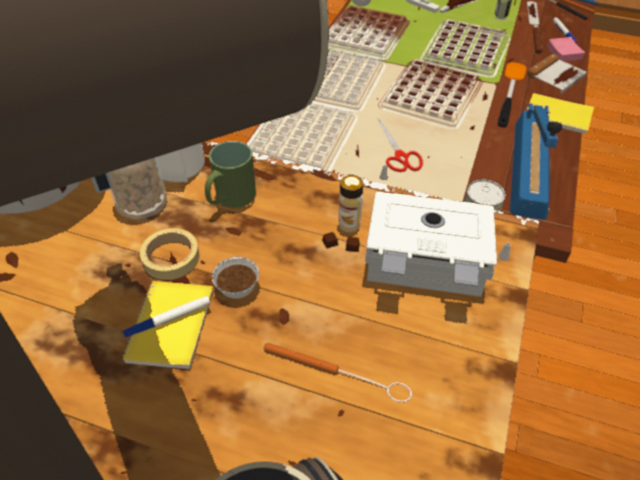

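View pics/top0.png

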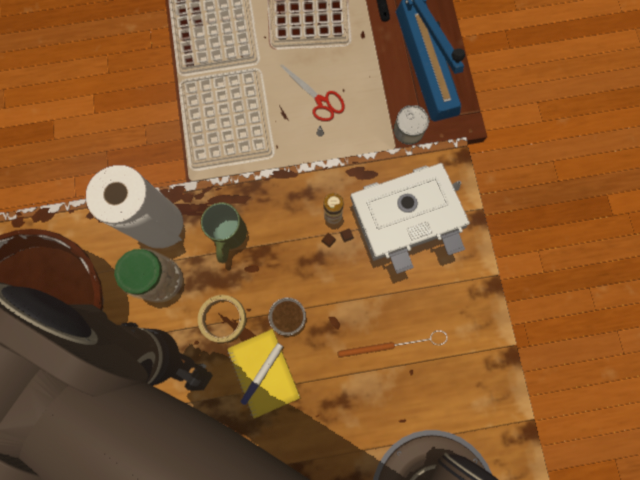

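The keeper shows in the top view with its vent near (407,202), the clips near (401,261) and (453,243), and the nozzle near (457,186). In the scene view the vent is near (433,219). I'll zoom in on both to get precise corners.

```bash
python3 - <<'E'
import cv2
a=cv2.imread("pics/top0.png")[155:280,340:475]; b=cv2.imread("pics/scene0.png")[180:325,355:520]
cv2.imwrite("pics/tc.png",cv2.resize(a,None,fx=4.4,fy=4.4,interpolation=cv2.INTER_CUBIC))
cv2.imwrite("pics/sc.png",cv2.resize(b,None,fx=4,fy=4,interpolation=cv2.INTER_CUBIC))
E
```

```text
(no output)
```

View pics/tc.png

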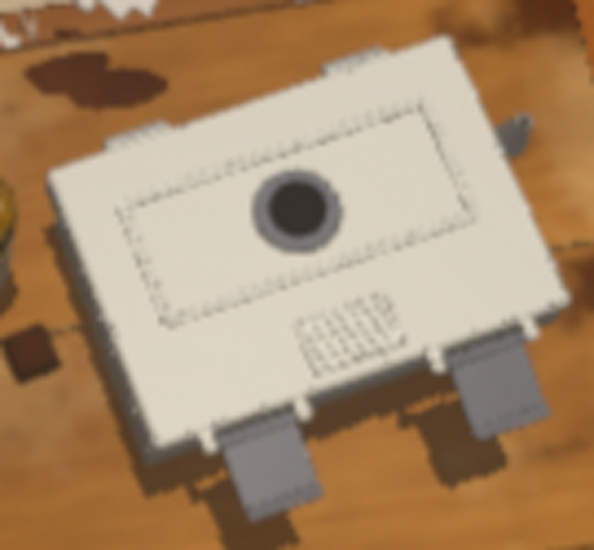

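View pics/sc.png

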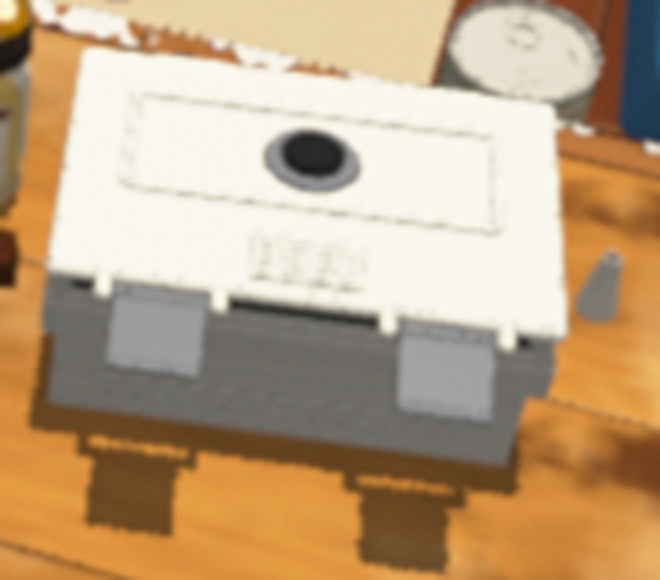

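```bash
cat > fit.py <<'E'
import numpy as np
from scipy.optimize import least_squares
def kp(p,name):
    x,y,yaw,th,al,ar=p
    def lid(q):
        q=np.array(q,float); dx,dz=q[0]-.071,q[2]-.071; c,s=np.cos(th),np.sin(th)
        return np.array([.071+c*dx+s*dz,q[1],.071-s*dx+c*dz])
    def tip(a,y): return lid([-.0775-.035*np.sin(a),y,.075-.035*np.cos(a)])
    P={'bl':lid([.071,.101,.079]),'br':lid([.071,-.101,.079]),'fl':lid([-.071,.101,.079]),'fr':lid([-.071,-.101,.079]),
       'vent':lid([.012,0,.087]),'pad':lid([-.051,0,.083]),'lt1':tip(al,.073),'lt2':tip(al,.037),'rt1':tip(ar,-.037),'rt2':tip(ar,-.073),
       'lt':tip(al,.055),'rt':tip(ar,-.055),'lh':lid([-.0775,.055,.075]),'rh':lid([-.0775,-.055,.075])}
    c,s=np.cos(yaw),np.sin(yaw); q=P[name]
    return np.array([x+c*q[0]-s*q[1],y+s*q[0]+c*q[1],q[2]])
C={'top':([[498.7,0,325.8],[0,498.7,235.1],[0,0,1]],[[0.0925,-0.9957,-0.0029],[-0.9742,-0.0899,-0.2072],[0.206,0.022,-0.9783]],[0.212,0.5086,0.9721]),
'scene':([[592.3,0,330.0],[0,592.3,234.8],[0,0,1]],[[0.5617,-0.8272,0.0157],[-0.602,-0.4218,-0.678],[0.5674,0.3714,-0.7349]],[-0.0653,0.4117,0.6812])}
def proj(c,X):
    K,R,t=map(np.array,C[c]); u=K@(R@X+t); return u[:2]/u[2]
if __name__=="__main__":
    T=dict(bl=(50,175),br=(450,38),fl=(152,445),fr=(568,298),vent=(297,208),pad=(350,333),lt1=(252,521),lt2=(322,494),rt1=(480,438),rt2=(548,415))
    S=dict(bl=(85,50),br=(555,108),fl=(50,262),fr=(565,328),vent=(315,154),pad=(308,262),lt1=(107,363),lt2=(195,377),rt1=(398,405),rt2=(492,420))
    obs=[('top',k,(np.array(v)+.5)/4.4-.5+[340,155]) for k,v in T.items()]+[('scene',k,(np.array(v)+.5)/4-.5+[355,180]) for k,v in S.items()]
    f=lambda p:np.concatenate([proj(c,kp(p,k))-v for c,k,v in obs])
    r=least_squares(f,[.6,-.2,0.2,.08,1.4,1.4],loss='soft_l1')
    print(r.x.round(4)); 
    for (c,k,v),e in zip(obs,f(r.x).reshape(-1,2).round(1)): print(c,k,e)
    p0=r.x.copy(); np.save('p.npy',p0); pd=p0.copy(); pd[3]=0
    for k in('pad','vent','lh','rh','lt','rt'): print(k,kp(p0,k).round(4),'lid down',kp(pd,k).round(4))
    # nozzle from top, base
    from cell import env; s=env.observe(); print(s["tool_rot"])
E
python3 fit.py
```

```text
[0.5489 0.0939 0.4321 0.0911 1.425  1.3882]
top bl [-0.7 -0.5]
top br [ 0.2 -0.8]
top fl [1.1 1.6]
top fr [1.8 1.5]
top vent [0.7 0.1]
top pad [0.5 0.5]
top lt1 [-0.9 -0.1]
top lt2 [ 0.3 -0. ]
top rt1 [-0.8  0.4]
top rt2 [ 0.6 -0.4]
scene bl [-0.5 -1.7]
scene br [ 0.  -1.6]
scene fl [-1.4  0.3]
scene fr [1.3 1.3]
scene vent [-0.1 -2.2]
scene pad [-0.  -1.6]
scene lt1 [-0.9  0.1]
scene lt2 [ 0.9 -0.1]
scene rt1 [-0.6  0.2]
scene rt2 [ 0.3 -0.2]
pad [0.5041 0.0732 0.0941] lid down [0.5026 0.0726 0.083 ]
vent [0.5614 0.0997 0.0923] lid down [0.5598 0.099  0.087 ]
lh [0.4564 0.1118 0.0885] lid down [0.4555 0.1114 0.075 ]
rh [0.5025 0.0119 0.0885] lid down [0.5016 0.0115 0.075 ]
lt [0.4247 0.0972 0.0866] lid down [0.4241 0.0969 0.0699]
rt [ 0.4708 -0.0027  0.0853] lid down [ 0.4703 -0.0029  0.0686]
[-1.70168751e-04  2.27864312e-01  9.73692647e-01 -6.75105104e-04]
```

The fit puts the keeper at (0.549, 0.094) with yaw 0.432. The lid is at 0.091 and the clips at 1.43 and 1.39, all within the stated ranges. Next I go above the pad with the fingers shut and tool y along keeper y, which needs a turn of +0.893.

Emit:
servo_tool:
  commands:
    - [0.542,-0.794,0,0,0,0.0893]
    - [0.542,-0.794,0,0,0,0.0893]
    - [0.542,-0.794,0,0,0,0.0893]
    - [0.542,-0.794,0,0,0,0.0893]
    - [0.542,-0.794,0,0,0,0.0893]
    - [0.542,-0.794,0,0,0,0.0893]
    - [0.542,-0.794,0,0,0,0.0893]
    - [0.542,-0.794,0,0,0,0.0893]
    - [0.542,-0.794,0,0,0,0.0893]
    - [0.542,-0.794,0,0,0,0.0893]
  hand: 0

```text
time_s: 1.35
tool_pos: [0.5046, 0.072, 0.4044]
tool_rot: [-0.0, -0.216, 0.976, 0.0]
contact_force: [0.2, 0.2, -0.2]
opening: 0.0001
grasp_force: 0.0
```

Emit:
servo_tool:
  commands:
    - [0,0,-0.5,0,0,0]
    - [0,0,-0.5,0,0,0]
    - [0,0,-0.5,0,0,0]
    - [0,0,-0.5,0,0,0]
    - [0,0,0,0,0,0]
    - [0,0,0,0,0,0]

```text
time_s: 2.1
tool_pos: [0.5042, 0.0735, 0.3054]
tool_rot: [0.0, -0.215, 0.977, -0.0]
contact_force: [-1.0, 0.3, 0.4]
opening: -0.0002
grasp_force: 0.0
```

Emit:
servo_tool:
  commands:
    - [0,0,-0.2,0,0,0]
    - [0,0,-0.2,0,0,0]
    - [0,0,-0.2,0,0,0]
    - [0,0,-0.06,0,0,0]
    - [0,0,-0.06,0,0,0]
    - [0,0,-0.06,0,0,0]
    - [0,0,0,0,0,0]

```text
time_s: 2.98
tool_pos: [0.504, 0.0735, 0.266]
tool_rot: [0.0, -0.215, 0.977, -0.0]
contact_force: [-0.5, -0.5, 0.9]
opening: -0.0001
grasp_force: 0.5
```

Emit:
servo_tool:
  commands:
    - [0,0,-0.04,0,0,0]
    - [0,0,-0.04,0,0,0]
    - [0,0,-0.04,0,0,0]
    - [0,0,-0.04,0,0,0]
    - [0,0,0,0,0,0]

```text
time_s: 3.6
tool_pos: [0.5034, 0.0732, 0.2584]
tool_rot: [-0.0, -0.215, 0.977, -0.0]
contact_force: [-4.5, -1.9, 7.8]
opening: 0.0003
grasp_force: 3.9
```

Emit:
servo_tool:
  commands:
    - [0,0,-0.03,0,0,0]
    - [0,0,-0.03,0,0,0]
    - [0,0,0,0,0,0]

```text
time_s: 3.98
tool_pos: [0.5031, 0.0731, 0.2553]
tool_rot: [-0.001, -0.215, 0.977, -0.0]
contact_force: [-5.4, -2.2, 9.2]
opening: 0.0
grasp_force: 4.2
```

Emit:
servo_tool:
  commands:
    - [0,0,-0.03,0,0,0]
    - [0,0,0,0,0,0]

```text
time_s: 4.22
tool_pos: [0.5031, 0.0731, 0.2547]
tool_rot: [-0.0, -0.215, 0.977, -0.0]
contact_force: [-9.6, -2.8, 15.6]
opening: 0.0002
grasp_force: 7.7
```

Emit:
servo_tool:
  commands:
    - [0,0,-0.02,0,0,0]
    - [0,0,0,0,0,0]
    - [0,0,0,0,0,0]

```text
time_s: 4.6
tool_pos: [0.503, 0.0731, 0.2547]
tool_rot: [-0.0, -0.215, 0.977, -0.0]
contact_force: [-11.9, -3.6, 22.4]
opening: -0.0001
grasp_force: 11.0
```

Emit:
servo_tool:
  commands:
    - [0,0,0.4,0,0,0]
    - [0,0,0.4,0,0,0]
    - [-0.49,0.175,0,0,0,0]
    - [-0.49,0.175,0,0,0,0]
    - [-0.49,0.175,0,0,0,0]
    - [0,0,-0.2,0,0,0]
    - [0,0,-0.2,0,0,0]
    - [0,0,0,0,0,0]

```text
time_s: 5.6
tool_pos: [0.4307, 0.0995, 0.2709]
tool_rot: [-0.001, -0.215, 0.977, -0.0]
contact_force: [0.3, 0.3, -0.6]
opening: 0.0
grasp_force: 0.0
```

```bash
python3 - <<'E'
from cell import env,cams
import cv2
a=cams.get_image("scene")["pixels"][170:325,355:520]; b=cams.get_image("top")["pixels"][150:280,335:475]
r=lambda i:cv2.resize(i,(400,400*i.shape[0]//i.shape[1]),interpolation=cv2.INTER_CUBIC)
a,b=r(a),r(b); h=min(len(a),len(b)); cv2.imwrite("pics/c1.png",cv2.hconcat([a[:h],b[:h]]))
E
```

```text
(no output)
```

View pics/c1.png

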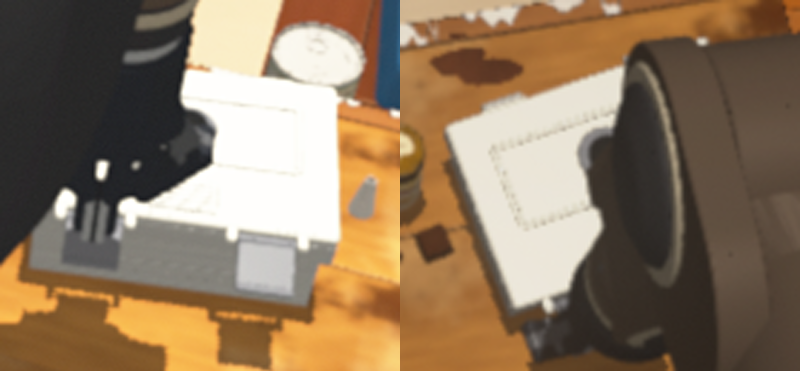

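The shut fingers hover centred over the left clip at about (95,225) in the left half of the picture. The dark gap under the lid front is gone, so the lid is down. I press the clip down next.

Emit:
servo_tool:
  commands:
    - [0,0,-0.14,0,0,0]
    - [0,0,-0.14,0,0,0]
    - [0,0,-0.14,0,0,0]
    - [0,0,-0.12,0,0,0]
    - [0,0,-0.12,0,0,0]
    - [0,0,-0.12,0,0,0]
    - [0,0,-0.12,0,0,0]
    - [0,0,0,0,0,0]

```text
time_s: 6.7
tool_pos: [0.4301, 0.0996, 0.2265]
tool_rot: [-0.001, -0.215, 0.977, -0.0]
contact_force: [0.6, 0.1, -0.6]
opening: 0.0002
grasp_force: 0.0
```

Emit:
servo_tool:
  commands:
    - [0,0,-0.08,0,0,0]
    - [0,0,-0.08,0,0,0]
    - [0.055,0.025,0,0,0,0]
    - [0.055,0.025,0,0,0,0]
    - [0.055,0.025,0,0,0,0]
    - [0.055,0.025,0,0,0,0]
    - [0,0,0,0,0,0]

```text
time_s: 7.58
tool_pos: [0.4418, 0.1049, 0.2193]
tool_rot: [0.0, -0.215, 0.977, 0.0]
contact_force: [-0.4, 1.0, -0.0]
opening: -0.0001
grasp_force: 0.1
```

Emit:
servo_tool:
  commands:
    - [0.036,0.017,0,0,0,0]
    - [0.036,0.017,0,0,0,0]
    - [0,0,0,0,0,0]

```text
time_s: 7.95
tool_pos: [0.4452, 0.1065, 0.2192]
tool_rot: [0.0, -0.215, 0.977, 0.0]
contact_force: [0.7, -0.7, -1.9]
opening: -0.0
grasp_force: 0.4
```

Emit:
servo_tool:
  commands:
    - [0.036,0.017,0,0,0,0]
    - [0,0,0,0,0,0]

```text
time_s: 8.2
tool_pos: [0.446, 0.1069, 0.2191]
tool_rot: [-0.001, -0.215, 0.977, -0.0]
contact_force: [-5.9, -4.0, 3.6]
opening: 0.0
grasp_force: 3.4
```

Emit:
servo_tool:
  commands:
    - [0.036,0.017,0,0,0,0]
    - [0,0,0,0,0,0]

```text
time_s: 8.45
tool_pos: [0.4466, 0.1072, 0.219]
tool_rot: [-0.003, -0.215, 0.977, -0.001]
contact_force: [-13.3, -5.7, 9.4]
opening: -0.0002
grasp_force: 7.0
```

Emit:
servo_tool:
  commands:
    - [0,0,0,0,0,0]
    - [-0.19,-0.088,0,0,0,0]
    - [-0.19,-0.088,0,0,0,0]
    - [0,0,0.55,0,0,0]
    - [0,0,0.55,0,0,0]
    - [0.31,-0.67,0,0,0,0]
    - [0.31,-0.67,0,0,0,0]
    - [0.31,-0.67,0,0,0,0]
    - [0,0,0,0,0,0]

```text
time_s: 9.57
tool_pos: [0.4768, -0.0028, 0.2743]
tool_rot: [0.001, -0.213, 0.977, -0.0]
contact_force: [0.4, 0.1, -0.4]
opening: 0.0
grasp_force: 0.0
```

```bash
python3 - <<'E'
from cell import env,cams
import cv2
a=cams.get_image("scene")["pixels"][170:325,355:520]; b=cams.get_image("top")["pixels"][150:280,335:475]
r=lambda i:cv2.resize(i,(400,400*i.shape[0]//i.shape[1]),interpolation=cv2.INTER_CUBIC)
a,b=r(a),r(b); h=min(len(a),len(b)); cv2.imwrite("pics/c2.png",cv2.hconcat([a[:h],b[:h]]))
E
```

```text
(no output)
```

View pics/c2.png

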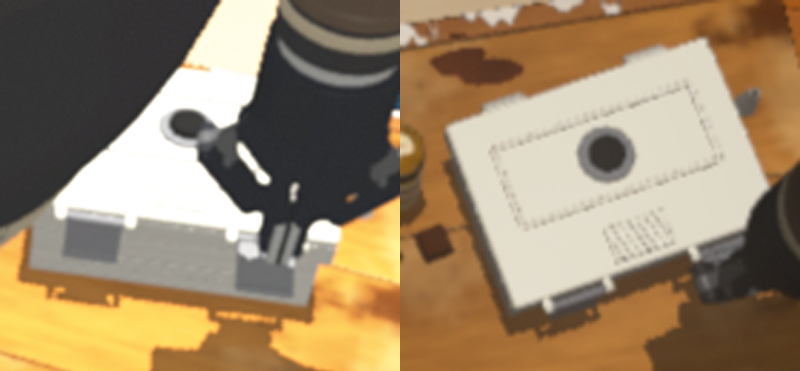

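The left clip hangs flat at about (92,238) in the left half, and the fingers are over the right clip. The lid is still down and the keeper has not moved. I repeat the press on the right clip.

Emit:
servo_tool:
  commands:
    - [0,0.04,-0.16,0,0,0]
    - [0,0,-0.16,0,0,0]
    - [0,0,-0.14,0,0,0]
    - [0,0,-0.14,0,0,0]
    - [0,0,-0.12,0,0,0]
    - [0,0,-0.12,0,0,0]
    - [0,0,-0.12,0,0,0]
    - [0,0,-0.12,0,0,0]
    - [0,0,0,0,0,0]

```text
time_s: 10.8
tool_pos: [0.4759, 0.0008, 0.2195]
tool_rot: [-0.001, -0.215, 0.977, 0.0]
contact_force: [0.0, -0.4, -0.3]
opening: -0.0001
grasp_force: 0.0
```

Emit:
servo_tool:
  commands:
    - [0.055,0.025,0,0,0,0]
    - [0.055,0.025,0,0,0,0]
    - [0.055,0.025,0,0,0,0]
    - [0.055,0.025,0,0,0,0]
    - [0.036,0.017,0,0,0,0]
    - [0.036,0.017,0,0,0,0]
    - [0,0,0,0,0,0]

```text
time_s: 11.68
tool_pos: [0.491, 0.0076, 0.2203]
tool_rot: [0.0, -0.215, 0.977, 0.0]
contact_force: [-0.7, -0.5, -0.3]
opening: -0.0
grasp_force: 0.3
```

Emit:
servo_tool:
  commands:
    - [0.036,0.017,0,0,0,0]
    - [0,0,0,0,0,0]

```text
time_s: 11.92
tool_pos: [0.4917, 0.008, 0.2202]
tool_rot: [-0.001, -0.215, 0.977, -0.0]
contact_force: [-5.6, -2.6, 3.0]
opening: -0.0003
grasp_force: 3.5
```

Emit:
servo_tool:
  commands:
    - [0.036,0.017,0,0,0,0]
    - [0,0,0,0,0,0]

```text
time_s: 12.18
tool_pos: [0.4922, 0.0084, 0.2201]
tool_rot: [-0.003, -0.214, 0.977, -0.001]
contact_force: [-12.0, -6.3, 8.6]
opening: 0.0001
grasp_force: 7.1
```

Emit:
servo_tool:
  commands:
    - [0,0,0,0,0,0]
    - [-0.18,-0.08,0,0,0,0]
    - [-0.18,-0.08,0,0,0,0]
    - [0,0,0.8,0,0,0]
    - [0,0,0.8,0,0,0]
    - [0,0,0.4,0,0,0]
    - [0,0,0,0,0,0]

```text
time_s: 13.05
tool_pos: [0.4768, 0.0012, 0.3219]
tool_rot: [0.002, -0.215, 0.977, -0.0]
contact_force: [0.9, 0.4, -0.6]
opening: 0.0
grasp_force: 0.0
```

```bash
python3 - <<'E'
from cell import env,cams
import cv2,numpy as np
from fit import kp,proj
p=np.load('p.npy'); p[3:]=0; v=[k for k in('lt1','lt2','rt1','rt2','vent','bl','fl')]
print({(c,k):proj(c,kp(p,k)).round(1).tolist() for c in('scene','top') for k in v})
A=cams.get_image("scene")["pixels"]; B=cams.get_image("top")["pixels"]
for c,I in(('scene',A),('top',B)):
    for k in v:
        u=proj(c,kp(p,k)).round().astype(int); I[u[1],u[0]]=(0,0,255)
a=A[170:325,355:520]; b=B[150:280,335:475]
r=lambda i:cv2.resize(i,(400,400*i.shape[0]//i.shape[1]),interpolation=cv2.INTER_NEAREST)
a,b=r(a),r(b); h=min(len(a),len(b)); cv2.imwrite("pics/c3.png",cv2.hconcat([a[:h],b[:h]]))
E
```

```text
{('scene', 'lt1'): [380.5, 272.7], ('scene', 'lt2'): [402.8, 275.8], ('scene', 'rt1'): [449.3, 282.2], ('scene', 'rt2'): [472.1, 285.3], ('scene', 'vent'): [432.8, 218.9], ('scene', 'bl'): [375.3, 190.7], ('scene', 'fl'): [365.2, 251.5], ('top', 'lt1'): [387.0, 260.5], ('top', 'lt2'): [403.3, 254.8], ('top', 'rt1'): [436.5, 243.1], ('top', 'rt2'): [452.6, 237.4], ('top', 'vent'): [407.7, 203.5], ('top', 'bl'): [350.4, 194.2], ('top', 'fl'): [374.9, 259.0]}
```

View pics/c3.png

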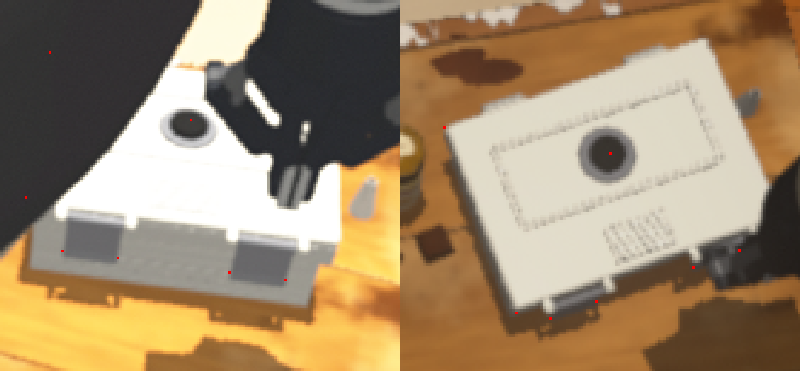

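Both clips now hang flat, and symmetrically, at about (92,237) and (263,262) in the left half. The lid is down and the vent is still up. I move over the vent.

Emit:
servo_tool:
  commands:
    - [0.54,0.66,0,0,0,0]
    - [0.54,0.66,0,0,0,0]
    - [0.54,0.66,0,0,0,0]
    - [0,0,-0.3,0,0,0]
    - [0,0,-0.3,0,0,0]
    - [0,0,-0.3,0,0,0]
    - [0,0,-0.1,0,0,0]
    - [0,0,0,0,0,0]

```text
time_s: 14.15
tool_pos: [0.557, 0.0997, 0.2699]
tool_rot: [-0.0, -0.215, 0.977, 0.0]
contact_force: [-0.8, -0.3, 0.4]
opening: -0.0001
grasp_force: 0.0
```

Emit:
servo_tool:
  commands:
    - [0,0,-0.05,0,0,0]
    - [0,0,-0.05,0,0,0]
    - [0,0,-0.05,0,0,0]
    - [0,0,-0.05,0,0,0]
    - [0,0,0,0,0,0]

```text
time_s: 14.78
tool_pos: [0.5573, 0.1002, 0.26]
tool_rot: [-0.0, -0.215, 0.977, 0.0]
contact_force: [-1.3, 0.8, -0.3]
opening: -0.0
grasp_force: 0.0
```

Emit:
servo_tool:
  commands:
    - [0,0,-0.04,0,0,0]
    - [0,0,-0.04,0,0,0]
    - [0,0,-0.03,0,0,0]
    - [0,0,0,0,0,0]

```text
time_s: 15.28
tool_pos: [0.5573, 0.1002, 0.2554]
tool_rot: [0.0, -0.215, 0.977, -0.0]
contact_force: [-1.9, 0.2, 6.4]
opening: 0.0
grasp_force: 3.0
```

Emit:
servo_tool:
  commands:
    - [0,0,-0.02,0,0,0]
    - [0,0,0,0,0,0]

```text
time_s: 15.52
tool_pos: [0.5573, 0.1002, 0.2552]
tool_rot: [0.001, -0.215, 0.977, -0.0]
contact_force: [-3.8, -1.0, 13.1]
opening: 0.0001
grasp_force: 5.8
```

Emit:
servo_tool:
  commands:
    - [0,0,-0.02,0,0,0]
    - [0,0,0,0,0,0]
    - [0,0,0,0,0,0]

```text
time_s: 15.9
tool_pos: [0.5572, 0.1002, 0.2552]
tool_rot: [0.001, -0.215, 0.977, -0.0]
contact_force: [-6.4, -0.6, 18.2]
opening: -0.0001
grasp_force: 8.7
```

Emit:
servo_tool:
  commands:
    - [0,0,0.5,0,0,0]
    - [0,0,0.5,0,0,0]
    - [0,0,0.5,0,0,0]
    - [-0.54,-0.66,0.2,0,0,0]
    - [-0.54,-0.66,0,0,0,0]
    - [-0.54,-0.66,0,0,0,0]
    - [0,0,0,0,0,0]

```text
time_s: 16.77
tool_pos: [0.4748, -0.0003, 0.3378]
tool_rot: [-0.0, -0.214, 0.977, -0.0]
contact_force: [0.3, -0.5, 0.7]
opening: -0.0
grasp_force: 0.0
```

```bash
python3 - <<'E'
from cell import env,cams
import cv2,numpy as np
from fit import kp,proj
p=np.load('p.npy'); p[3:]=0
A=cams.get_image("scene")["pixels"]; B=cams.get_image("top")["pixels"]
cv2.imwrite("pics/s4.png",A);cv2.imwrite("pics/t4.png",B)
T0=cv2.imread("pics/top0.png");S0=cv2.imread("pics/scene0.png")
for n,I,(u,v) in(("t0",T0,(407,202)),("t4",B,(407,203)),("s0",S0,(433,219)),("s4",A,(432,221))):
    g=I[v-14:v+14,u-14:u+14].max(2).astype(float)
    for lo,hi in((0,75),(85,170)):
        m=(g>=lo)&(g<hi); y,x=np.nonzero(m); print(n,lo,m.sum(),(x.mean()+u-14).round(2),(y.mean()+v-14).round(2))
a=A[170:325,355:520]; b=B[150:280,335:475]
r=lambda i:cv2.resize(i,(400,400*i.shape[0]//i.shape[1]),interpolation=cv2.INTER_CUBIC)
a,b=r(a),r(b); h=min(len(a),len(b)); 
z=lambda I,u,v:cv2.resize(I[v-16:v+16,u-16:u+16],(200,200),interpolation=cv2.INTER_CUBIC)
P3=cv2.imread("pics/c3.png")
row=cv2.hconcat([z(S0,433,219),z(A,432,221),z(T0,407,202),z(B,407,203)])
cv2.imwrite("pics/c4.png",cv2.vconcat([cv2.hconcat([a[:h],b[:h]]),row]))
E
```

```text
t0 0 112 407.34 201.93
t0 85 182 406.75 203.3
t4 0 83 407.06 203.52
t4 85 217 406.52 203.88
s0 0 123 432.85 218.41
s0 85 147 432.37 221.24
s4 0 68 432.18 221.62
s4 85 48 432.46 221.02
```

View pics/c4.png

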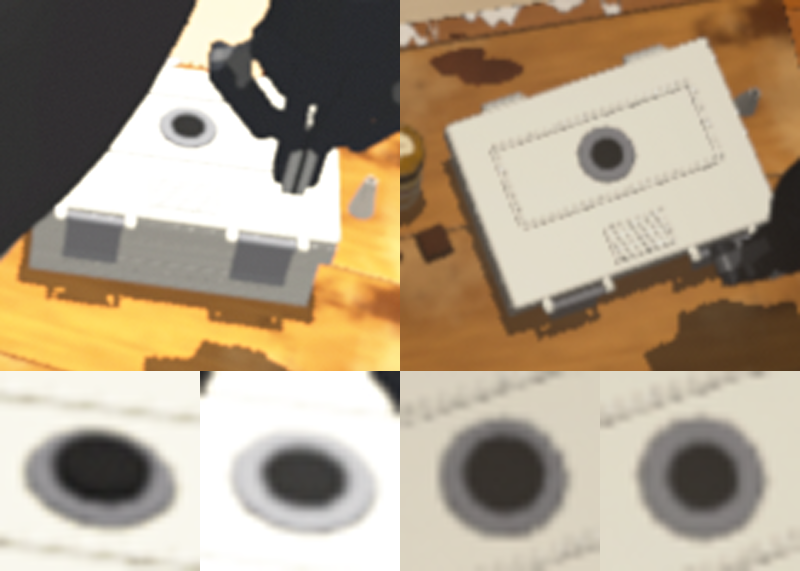

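The black plug has sunk into its ring: its offset from the ring centre in the scene view went from −2.8 px to about 0. The clips at (92,237) and (263,262) are flat, the lid is down, and the gripper is clear.

```bash
python3 -c "
from cell import finish_job
print(finish_job())"
```

```text
the job is handed in; nothing more can be done
None
```

I pressed the lid down, folded both clips flat, then pushed the vent plug in, and handed the job in at about 17 s of the 53 s allowed. The last pictures show everything closed, but the hand-in gave no verdict.

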